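# Put the specimens away by kind

### The arm

A 6-joint arm with a two-finger parallel gripper is mounted at the origin on the work surface. World frame = base frame: x ahead of the robot, y to its left, z up, the work surface at z = 0. Lengths are in m, angles in rad, forces in N, time in s.
With the tool pointing down it reaches from about 0.275 to 0.775 m from the base axis. Payload 14.6 kg.
Tool frame: the origin (TCP) lies between the finger pads; the fingertips stand 11 mm ahead of it and the grasp point (between the pads) lies 8 mm behind it; z points along the fingers, y is the direction in which the jaws open and shut (so a half turn about z gives the same grasp; the last joint's range is limited). The gripper opens to 85 mm and grips with 20 to 120 N. Pads are 22 mm wide; open, the fingers measure 114 mm over their backs; the gripper's body (76 mm by 85 mm) begins 54 mm behind the grasp point. The pads swing forward as they close: fully open they stand 13 mm farther back than shut.
Start: joints at [1.03, 0.263, -0.048, 1.259, 0, 1.415], TCP at [0.198, 0.486, 0.242] pointing down, gripper open.
Joint ranges: [-2.65, 2.65], [-0.89, 1.7], [-1.18, 1.37], [-2.13, 2.11], [-1.35, 1.29], [-3.14, 3.14]. Speed limits (rad/s): [1.89, 1.89, 2.57, 2.79, 3.14, 3.14].

### API

Orientations are given as a unit quaternion [w, x, y, z].
In Python, from station import robot gives the robot as it stands.
- The arm moves only by the shell command python3 -m pendant 'ROWS'. ROWS is JSON, a list that holds one entry, the list of rows, each a list of 7 numbers: the turn, a rotation vector about the tool's x, y, z in rad, then the shift along the tool's x, y, z in mm, then the opening, from -1 (shut) to 1 (fully open). A call has 1 to 20 rows; each row shifts and turns the pose as measured when the row begins, along the tool's axes as they then stand; what a row does not reach is not made up. A row lasts 1/12 s, in which the tool goes at most 41.7 mm and 7.16 degrees, less where a joint would pass 70% of its speed; a pose out of reach is approached as far as the arm can. A call with a gripper value outside its range is refused whole. The fingers move at their own pace and stop on an object; the grip force is fixed at half the most. Time passes only in rows, so rows that do not move let the fingers close. It gives the time, the measured TCP pose, the force and the opening at its end, in the units of the state.
- robot.get_obs(): the state, without advancing time (a new reading comes with each control period).
- robot.snapshot(name): name is "scene" or "side" or "wrist"; returns the picture (400x640x3 uint8, red, green, blue); there is no depth.
- robot.camera_model(name): a dict with "fx", "fy", "cx", "cy" (pixels), "D" ([k1, k2, p1, p2, k3] as OpenCV has them; the pictures are not rectified), "world_from_camera" (4x4, takes a point from camera to world coordinates); the wrist camera has in their place "hand_eye" (4x4, takes a point from camera to tool coordinates, whose origin is the TCP and whose axes are the flange's). Camera axes: x right, y down, z forward; pixel columns grow to the right and rows downward; lengths in m; the calibration is good to about 2 mm. A picture is of the moment at which its call begins: read the wrist's pose just before it. camera_model takes no time and is no camera call.
- robot.job_done(): hands the job in, once; it reports no verdict.
Trained networks look in the newest picture that a camera, given by its name, has taken for a name from the list of things; names that differ only in an ending like _2 or _b are one class to them, and where a whole thing is asked for, a point or a joint stands for the part that bears it (a point fixed in the world has none). Each returns a list of dicts, best first, with "p" (0 to 1); they miss things now and then, are a little off and sometimes report something else, mostly with a low value. They report only what shows in the picture. A call takes as long as a camera call.
- robot.look_for(camera, thing): "centre" ([x, y, z] in m, in the coordinates of the camera as it stood for that picture, good to about 4 mm: the middle of the surface that is visible of it).
- robot.tip_of(camera, thing): "centre" ([x, y, z] in m, in the coordinates of the camera as it stood for that picture, good to about 4 mm: a listed point, or the origin of a listed thing).
The state is a dict: "clock": time; "joint_pos": joint angles; "joint_vel": joint speeds; "effort": joint torques, N m; "tcp_pos": TCP position; "orientation": TCP orientation; "ft_force": force on the tool from outside, world axes, zero at the start; "torque": the same for the moment, N m; "opening": opening from 0.0 (shut) to 1.0 (fully open).
Only numpy, scipy, OpenCV 4.12 (cv2) and the standard library are available. Lean on these libraries where they do the work, as an engineer would, in place of code of your own. Each camera call takes 0.05 s, during which the arm holds its last target.

### The job

Tidy the lab bench by putting every specimen in the tray made for its kind: the two round resin mounts in the round dish, the two square sample boxes in the square tray, and the long slide mailer in the long narrow tray. Each must end up flat on the tray's floor, right way up, wholly inside the rim, the two of a kind side by side; set them down rather than drop them, and leave the tweezers and the jar as they are.

Things in the scene. Friction and masses are not known exactly. Their poses are not given: they have to be found in the camera images.
- mount_a: round specimen mount: an upright white resin disc, 30 mm in diameter and 22 mm high, about 40 g, with a small dark metal specimen in its top face. Origin: centre of its underside, z up. Two alike (mount_a, mount_b)
- mount_b: round specimen mount: an upright white resin disc, 30 mm in diameter and 22 mm high, about 40 g, with a small dark metal specimen in its top face. Origin: centre of its underside, z up. Two alike (mount_a, mount_b)
- box_a: square sample box, shut: white plastic, 38 x 38 mm and 22 mm high, about 35 g, a grey square on its top. Origin: centre of its underside, z up, x and y square to its sides. Two alike (box_a, box_b)
- box_b: square sample box, shut: white plastic, 38 x 38 mm and 22 mm high, about 35 g, a grey square on its top. Origin: centre of its underside, z up, x and y square to its sides. Two alike (box_a, box_b)
- mailer: slide mailer: a long closed white plastic case with thin grey lines on top, 84 mm along its x, 30 mm along its y, 20 mm high, about 50 g. Origin: centre of its underside, z up
- dish: round shallow grey plastic dish fixed to the bench: 130 mm across outside, 118 mm inside at the floor, 12 mm high, its floor 4 mm above the bench. Origin: centre of its underside, z up
- square_tray: square shallow grey plastic tray fixed to the bench: 116 x 116 mm outside, 108 x 108 mm inside, sides along its x and y, 12 mm high, its floor 4 mm above the bench. Origin: centre of its underside, z up
- long_tray: long narrow shallow grey plastic tray fixed to the bench: outside 124 mm along its x and 68 mm along its y, inside 116 x 60 mm, 12 mm high, its floor 4 mm above the bench. Origin: centre of its underside, z up
- tweezers: loose steel tweezers lying flat on the bench, 120 mm along x, 12 mm wide, 8 mm high; not to be disturbed. Origin: middle of the underside
- jar: loose small amber glass jar with a white cap standing on the bench, 46 mm in diameter, 70 mm high; not to be disturbed. Origin: centre of its underside

How it is judged:
At the end, for the whole second after the job is handed in: Mounts within 48 mm of the dish's centre, boxes within 40 mm of the square tray's centre along each side, mailer within 20 mm of the long tray's centre along each side; each with its underside within 4 mm of the tray floor, upright within 0.1 rad, at rest and released (x of box_a in the frame of square_tray between -0.04 and 0.04 m and y of box_a in the frame of square_tray between -0.04 and 0.04 m and z of box_a in the frame of square_tray between 0 and 0.008 m and angle between each of box_a, box_b, mount_a, mount_b, mailer's own z axis and vertical below 0.1 rad and linear speed of each of box_a, box_b, mount_a, mount_b, mailer below 0.02 m/s and angular speed of each of box_a, box_b, mount_a, mount_b, mailer below 0.2 rad/s and x of box_b in the frame of square_tray between -0.04 and 0.04 m and y of box_b in the frame of square_tray between -0.04 and 0.04 m and z of box_b in the frame of square_tray between 0 and 0.008 m and horizontal distance between each of mount_a, mount_b and dish below 0.048 m and z of mount_a in the frame of dish between 0 and 0.008 m and z of mount_b in the frame of dish between 0 and 0.008 m and x of mailer in the frame of long_tray between -0.02 and 0.02 m and y of mailer in the frame of long_tray between -0.02 and 0.02 m and z of mailer in the frame of long_tray between 0 and 0.008 m); the robot touches nothing.
It fails at once if a specimen is dropped from more than about 45 mm above the bench (falls untouched by the fingers, faster than 0.3 m/s, while its underside is over 40 mm up) ((height (world z) of box_a above 0.04 m and contact force between the fingers and box_a below 0.02 N and linear speed of box_a above 0.3 m/s) or (height (world z) of box_b above 0.04 m and contact force between the fingers and box_b below 0.02 N and linear speed of box_b above 0.3 m/s) or (height (world z) of mount_a above 0.04 m and contact force between the fingers and mount_a below 0.02 N and linear speed of mount_a above 0.3 m/s) or (height (world z) of mount_b above 0.04 m and contact force between the fingers and mount_b below 0.02 N and linear speed of mount_b above 0.3 m/s) or (height (world z) of mailer above 0.04 m and contact force between the fingers and mailer below 0.02 N and linear speed of mailer above 0.3 m/s)).
It fails at once if the tweezers or the jar is moved more than 15 mm, or the jar tipped (distance of any of tweezers, jar from where it was at the start of the episode above 0.015 m or angle between jar's own z axis and vertical above 0.3 rad).
It also fails if it takes over 102 s, if anything falls off the work surface, if the arm or the gripper's body presses on something with over 40 N, if the wrist force passes 120 N, or if a joint passes its speed limit or range.

## Working session

There is one attempt and no reset: what is moved stays moved. The work goes in short steps, Python scripts to look and compute and a shell command to move; the robot and the scene stay as the last step left them, time stands still between calls to the robot, and variables do not carry over. Pictures are saved under pics/ and viewed, and the job is handed in when it is done.

```bash
mkdir -p pics; ls
python3 - <<'E'
from station import robot
import cv2, numpy as np
o=robot.get_obs(); print(o['clock'],o['tcp_pos'],o['orientation'],o['opening'])
for n in ['scene','side']:
    im=robot.snapshot(n); cv2.imwrite(f'pics/{n}0.png',im[:,:,::-1])
    m=robot.camera_model(n); print(n,m['fx'],m['D'],np.round(m['world_from_camera'],3).tolist())
    W=np.array(m['world_from_camera'])
    for t in (['mount_a','box_a','mailer','dish','square_tray','long_tray','tweezers','jar'] if n=='scene' else []):
        for d in robot.tip_of(n,t):
            if d['p']>.2: print(t,round(d['p'],2),np.round((W@np.r_[d['centre'],1])[:3],3))
print(robot.get_obs()['clock'])
E
```

```text
pics
0.0 [0.19743349 0.48617463 0.24183205] [-1.60804996e-04  1.91708149e-01  9.81451838e-01 -4.99882761e-04] 0.9991098551126896
scene 378.3935730724141 [0.02075953 0.         0.         0.         0.        ] [[-0.665, 0.505, -0.55, 1.055], [0.746, 0.464, -0.477, 0.429], [0.014, -0.728, -0.686, 0.647], [0.0, 0.0, 0.0, 1.0]]
mount_a 0.52 [ 0.647  0.183 -0.003]
mount_a 0.45 [0.461 0.151 0.002]
box_a 0.62 [ 0.442 -0.149  0.   ]
box_a 0.61 [ 0.664 -0.002  0.002]
mailer 0.83 [ 0.617 -0.184  0.004]
dish 0.7 [ 0.541  0.359 -0.003]
dish 0.61 [ 0.664 -0.     0.002]
square_tray 0.66 [ 0.665 -0.002  0.003]
square_tray 0.21 [ 0.325  0.259 -0.003]
long_tray 0.58 [ 0.515 -0.347  0.003]
tweezers 0.47 [ 0.322  0.258 -0.004]
jar 0.56 [0.794 0.129 0.001]
side 405.0904741030339 [0.02860099 0.         0.         0.         0.        ] [[-0.999, -0.039, 0.028, 0.546], [-0.044, 0.504, -0.862, 0.968], [0.019, -0.863, -0.505, 0.617], [0.0, 0.0, 0.0, 1.0]]
0.5
```

View pics/scene0.png

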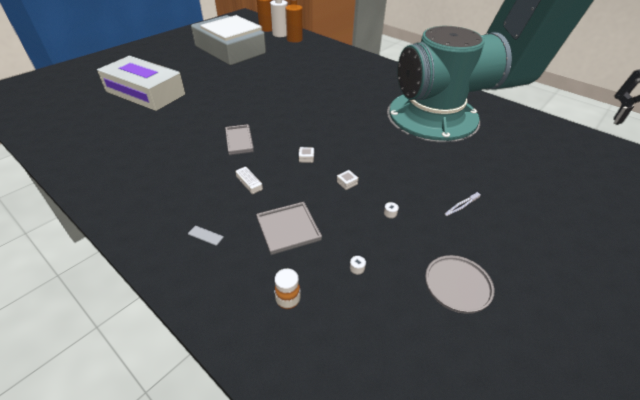

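View pics/side0.png

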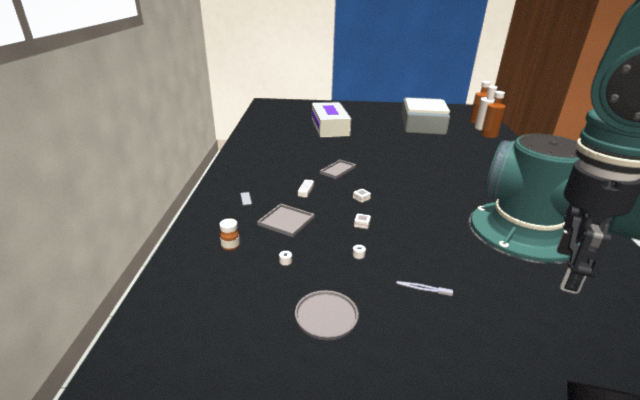

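```bash
cat > h.py <<'E'
import cv2, numpy as np
from scipy.spatial.transform import Rotation as R
from station import robot
def tcp():
    o=robot.get_obs(); q=o['orientation']; T=np.eye(4)
    T[:3,:3]=R.from_quat([q[1],q[2],q[3],q[0]]).as_matrix(); T[:3,3]=o['tcp_pos']; return T,o
def campose(n,T=None):
    m=robot.camera_model(n)
    K=np.array([[m['fx'],0,m['cx']],[0,m['fy'],m['cy']],[0,0,1]]);D=np.array(m['D'])
    W=np.array(m['world_from_camera']) if n!='wrist' else T@np.array(m['hand_eye'])
    return K,D,W
def toplane(n,px,z,T=None):
    K,D,W=campose(n,T); u=cv2.undistortPoints(np.array(px,float).reshape(-1,1,2),K,D).reshape(-1,2)
    d=np.c_[u,np.ones(len(u))]@W[:3,:3].T; s=(z-W[2,3])/d[:,2]; return W[:3,3]+d*s[:,None]
def topx(n,P,T=None):
    K,D,W=campose(n,T); C=np.linalg.inv(W); r,_=cv2.Rodrigues(C[:3,:3])
    return cv2.projectPoints(np.array(P,float).reshape(-1,1,3),r,C[:3,3],K,D)[0].reshape(-1,2)
E
python3 - <<'E'
from h import *
a=cv2.imread('pics/scene0.png')[120:320,180:500]; cv2.imwrite('pics/c1.png',cv2.resize(a,None,fx=2.5,fy=2.5,interpolation=cv2.INTER_CUBIC))
for n in ['scene','side']:
    im=cv2.imread(f'pics/{n}0.png'); g=cv2.cvtColor(im,6)
    m=(g>100).astype(np.uint8)
    if n=='scene': m[:120]=0;m[:,520:]=0
    k,l,s,c=cv2.connectedComponentsWithStats(m)
    for i in range(1,k):
        if 20<s[i][4]<8000 and (n=='scene' and s[i][0]>150 or n=='side' and s[i][0]>220 and 140<s[i][1] and s[i][0]<460):
            cnt=cv2.findContours((l==i).astype(np.uint8),0,1)[0][0]
            P=toplane(n,cnt.reshape(-1,2),.012)
            r=cv2.minAreaRect((P[:,:2]*1000).astype(np.float32))
            print(n,np.round(c[i]),s[i][4],np.round(toplane(n,[c[i]],.011)[0],3),np.round(r[0]),np.round(r[1]),round(r[2]))
    for t in ['mount_a','box_a','mailer','dish','square_tray','long_tray','tweezers','jar'] if n=='side' else []:
        W=campose(n)[2]
        for d in robot.tip_of(n,t):
            if d['p']>.3: print(t,round(d['p'],2),np.round((W@np.r_[d['centre'],1])[:3],3))
E
```

```text
scene [442. 127.] 1063 [0.062 0.062 0.011] [70. 64.] [ 93. 260.] 43
scene [238. 138.] 657 [ 0.52  -0.345  0.011] [ 519. -347.] [137.  70.] 55
scene [435. 140.] 27 [0.136 0.081 0.011] [140.  79.] [ 8. 52.] 35
scene [306. 154.] 240 [ 0.442 -0.15   0.011] [ 443. -149.] [68. 45.] 43
scene [249. 180.] 421 [ 0.619 -0.184  0.011] [ 619. -185.] [108.  41.] 78
scene [347. 179.] 302 [0.448 0.    0.011] [448.   0.] [60. 57.] 77
scene [463. 204.] 239 [0.329 0.261 0.011] [331. 261.] [ 19. 129.] 80
scene [288. 226.] 2140 [0.666 0.004 0.011] [664.   1.] [124. 119.] 63
scene [391. 209.] 194 [0.463 0.145 0.011] [464. 146.] [53. 32.] 29
scene [205. 235.] 365 [ 0.806 -0.112  0.011] [ 806. -112.] [29. 78.] 17
scene [357. 264.] 258 [0.644 0.183 0.011] [644. 184.] [48. 31.] 38
scene [459. 283.] 2934 [0.544 0.36  0.011] [541. 358.] [131. 129.] 30
scene [287. 288.] 866 [0.78  0.115 0.011] [780. 114.] [89. 48.] 47
side [337. 168.] 335 [ 0.516 -0.345  0.011] [ 516. -346.] [135.  75.] 55
side [305. 188.] 210 [ 0.619 -0.184  0.011] [ 620. -184.] [126.  39.] 80
side [361. 195.] 197 [ 0.441 -0.15   0.011] [ 441. 
[... 169 characters left out ...]
. 221.] 226 [0.448 0.001 0.011] [448.   1.] [79. 44.] 79
side [359. 251.] 172 [0.464 0.145 0.011] [463. 145.] [33. 59.] 2
side [285. 257.] 182 [0.644 0.183 0.011] [644. 184.] [30. 60.] 6
side [426. 288.] 321 [0.32  0.269 0.011] [326. 269.] [ 22. 121.] 77
side [326. 314.] 2395 [0.54  0.363 0.011] [539. 359.] [129. 131.] 4
mount_a 0.62 [ 0.462  0.143 -0.001]
mount_a 0.61 [0.643 0.184 0.003]
box_a 0.75 [ 0.438 -0.151 -0.001]
box_a 0.73 [ 0.45   0.002 -0.003]
box_a 0.7 [ 0.618 -0.182 -0.003]
mailer 0.7 [ 0.618 -0.184 -0.   ]
dish 0.66 [ 0.539  0.357 -0.005]
square_tray 0.92 [ 0.659 -0.001 -0.002]
long_tray 0.92 [ 0.515 -0.349 -0.003]
tweezers 0.49 [0.319 0.263 0.   ]
jar 0.97 [0.788 0.129 0.002]
```

View pics/c1.png

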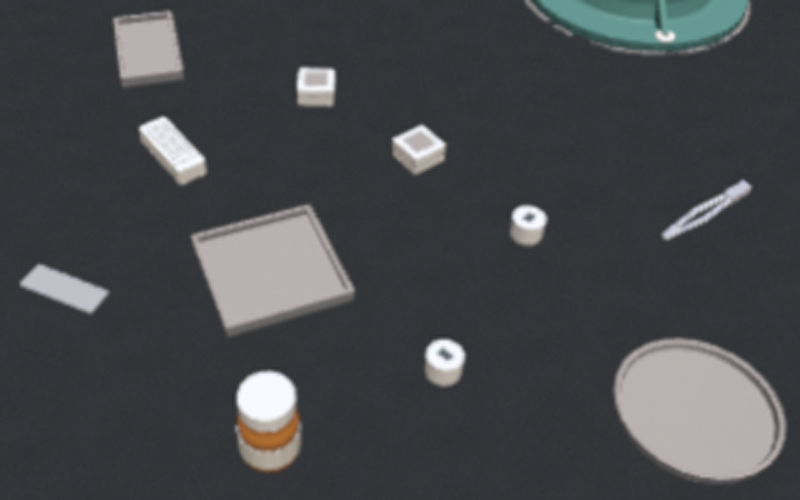

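```bash
cat > fit.py <<'E'
from h import *
from scipy.optimize import minimize
S=8
def fit(views,x0,dims,z0=0.,rnd=False,thr=100):
    # views: list (name,img,T)
    L=[]
    for n,im,T in views:
        p=topx(n,[[x0[0],x0[1],.01]],T)[0]; rad=int(1.6*np.linalg.norm(topx(n,[[x0[0],x0[1]+max(dims[:2])/2,.01]],T)[0]-p)+18)
        rad=min(rad,60) if n!='wrist' else min(rad,250)
        u0,v0=max(int(p[0])-rad,0),max(int(p[1])-rad,0)
        s=1 if n=='wrist' else S
        g=cv2.cvtColor(im[v0:v0+2*rad,u0:u0+2*rad],6)
        G=cv2.resize(g,None,fx=s,fy=s,interpolation=cv2.INTER_LINEAR)
        m=(G>thr).astype(np.uint8); k,l=cv2.connectedComponents(m)
        q=((p-[u0,v0])*s).astype(int); lab=np.bincount(l[max(q[1]-3*s,0):q[1]+3*s,max(q[0]-3*s,0):q[0]+3*s].ravel(),minlength=2);lab[0]=0
        c=cv2.findContours((l==lab.argmax()).astype(np.uint8),0,1)[0]
        M=np.zeros_like(m); cv2.drawContours(M,c,-1,1,-1)
        L.append((n,T,u0,v0,s,M))
    t=np.linspace(0,2*np.pi,40)
    B=np.c_[np.cos(t),np.sin(t)]/2*dims[0] if rnd else np.array([[1,1],[1,-1],[-1,-1],[-1,1]])/2*np.array(dims[:2])
    def cost(x,full=False):
        a=x[2] if not rnd else 0; c=B@np.array([[np.cos(a),np.sin(a)],[-np.sin(a),np.cos(a)]])+x[:2]
        P=np.r_[np.c_[c,np.full(len(c),z0)],np.c_[c,np.full(len(c),z0+dims[2])]]
        tot=[]
        for n,T,u0,v0,s,M in L:
            q=(topx(n,P,T)-[u0,v0]+.5)*s-.5
            h=cv2.convexHull(q.astype(np.float32)); D=np.zeros_like(M)
            cv2.fillConvexPoly(D,np.round(h*16).astype(np.int32),1,shift=4)
            tot.append(1-(D&M).sum()/max((D|M).sum(),1))
        return tot if full else sum(tot)/len(tot)
    best=None
    for a in ([0] if rnd else np.deg2rad(np.arange(-90,90,15))):
        r=minimize(cost,[x0[0],x0[1],a],method='Nelder-Mead',options=dict(initial_simplex=np.array([x0[0],x0[1],a])+np.array([[0,0,0],[.006,0,0],[0,.006,0],[0,0,.15]]),xatol=1e-4))
        if best is None or r.fun<best.fun: best=r
    return best.x[:2].round(4), round(float(np.rad2deg(best.x[2])),1), np.round(cost(best.x,True),3)
E
python3 - <<'E'
from fit import *
V=[(n,cv2.imread(f'pics/{n}0.png'),None) for n in ['scene','side']]
for nm,x,d,r in [('box1',(.4415,-.15),(.038,.038,.022),0),('box2',(.448,0),(.038,.038,.022),0),('mailer',(.619,-.184),(.084,.03,.02),0),
 ('m1',(.463,.145),(.03,.03,.022),1),('m2',(.644,.184),(.03,.03,.022),1),('dish',(.54,.358),(.13,.13,.012),1),('sq',(.663,.002),(.116,.116,.012),0),('long',(.517,-.346),(.124,.068,.012),0)]:
    for thr in (100,): print(nm,thr,*fit(V,x,d,rnd=bool(r),thr=thr))
    print('  ',[fit([v],x,d,rnd=bool(r))[:2] for v in V])
E
```

```text
box1 100 [ 0.4412 -0.1496] -54.9 [0.102 0.092]Traceback (most recent call last):
  File "<stdin>", line 6, in <module>
  File "fit.py", line 33, in fit
    r=minimize(cost,[x0[0],x0[1],a],method='Nelder-Mead',options=dict(initial_simplex=np.array([x0[0],x0[1],a])+np.array([[0,0,0],[.006,0,0],[0,.006,0],[0,0,.15]]),xatol=1e-4))
    res = _minimize_neldermead(fun, x0, args, callback, bounds=bounds,
                               **options)
    fxcc = func(xcc)
    fx = function(np.copy(x), *(wrapper_args + args))
  File "fit.py", line 26, in cost
    q=(topx(n,P,T)-[u0,v0]+.5)*s-.5
       ~~~~^^^^^^^
  File "h.py", line 16, in topx
    K,D,W=campose(n,T); C=np.linalg.inv(W); r,_=cv2.Rodrigues(C[:3,:3])
          ~~~~~~~^^^^^
  File "h.py", line 8, in campose
    m=robot.camera_model(n)
ValueError: time passes only in moves, steps and waits
```

```bash
sed -i 's/^def campose/import functools\n@functools.lru_cache\ndef cm(n): return robot.camera_model(n)\ndef campose/; s/m=robot.camera_model(n)/m=cm(n)/' h.py
python3 - <<'E'
from fit import *
V=[(n,cv2.imread(f'pics/{n}0.png'),None) for n in ['scene','side']]
for nm,x,d,r in [('box1',(.4415,-.15),(.038,.038,.022),0),('box2',(.448,0),(.038,.038,.022),0),('mailer',(.619,-.184),(.084,.03,.02),0),
 ('m1',(.463,.145),(.03,.03,.022),1),('m2',(.644,.184),(.03,.03,.022),1),('dish',(.54,.358),(.13,.13,.012),1),('sq',(.663,.002),(.116,.116,.012),0),('long',(.517,-.346),(.124,.068,.012),0)]:
    for thr in (100,): print(nm,thr,*fit(V,x,d,rnd=bool(r),thr=thr))
    print('  ',[fit([v],x,d,rnd=bool(r))[:2] for v in V])
print(robot.get_obs()['clock'])
E
```

```text
box1 100 [ 0.4412 -0.1496] -54.9 [0.102 0.092]
   [(array([ 0.4416, -0.1493]), -55.0), (array([ 0.4409, -0.1498]), -49.2)]
box2 100 [4.477e-01 4.000e-04] -106.3 [0.07  0.087]
   [(array([4.475e-01, 3.000e-04]), -12.3), (array([0.4478, 0.0005]), -107.3)]
mailer 100 [ 0.619  -0.1861] -101.6 [0.048 0.065]
   [(array([ 0.6184, -0.1871]), -101.4), (array([ 0.6194, -0.1879]), 78.5)]
m1 100 [0.4634 0.1451] 2.5 [0.099 0.102]
   [(array([0.4634, 0.1452]), 3.4), (array([0.4633, 0.1447]), 3.6)]
m2 100 [0.6439 0.1832] 3.0 [0.089 0.085]
   [(array([0.6433, 0.183 ]), 1.9), (array([0.644 , 0.1827]), 1.1)]
dish 100 [0.5398 0.3567] 4.7 [0.057 0.075]
   [(array([0.5358, 0.3562]), 1.1), (array([0.5401, 0.3508]), 2.6)]
sq 100 [ 0.6608 -0.0033] -116.8 [0.026 0.079]
   [(array([ 0.6606, -0.0029]), -26.6), (array([ 0.6634, -0.0056]), -116.8)]
long 100 [ 0.5133 -0.3557] 55.7 [0.069 0.147]
   [(array([ 0.5131, -0.3555]), 55.7), (array([ 0.5141, -0.36  ]), -122.2)]
0.9
```

```bash
cat > plan.py <<'E'
import sys
from h import *
T,o=tcp(); x,y,z,yaw=map(float,sys.argv[1:5])
cur=np.degrees(np.arctan2(T[1,1],T[0,1]))
dy=(yaw-cur+90)%180-90  # world yaw change
a=np.radians(cur+dy)
R2=np.array([[np.sin(a)*1,np.cos(a),0],[-np.cos(a),np.sin(a),0],[0,0,-1.]])
# tool y=(cos,sin,0), z=(0,0,-1), x=y x z
yv=np.array([np.cos(a),np.sin(a),0]);zv=np.array([0,0,-1.]);xv=np.cross(yv,zv);R2=np.c_[xv,yv,zv]
d=np.array([x,y,z])-T[:3,3]
print('t',round(o['clock'],2),'tcp',o['tcp_pos'].round(4),'jawyaw',round(cur,1),'tilt',np.degrees(np.arccos(-T[2,2])).round(2),'j6',round(o['joint_pos'][5],2),'open',round(o['opening'],3),'F',np.round(o['ft_force'],1))
print('tool rz (rad) =',round(-np.radians(dy),4),' shift after turn mm',np.round(R2.T@d*1000,1),' shift now',np.round(T[:3,:3].T@d*1000,1))
print('tilt fix rx,ry', np.round(np.cross(T[:3,2],[0,0,-1])@T[:3,:3],4))
E
python3 plan.py .4634 .145 .1 68
```

```text
t 0.9 tcp [0.1976 0.4864 0.2423] jawyaw 67.9 tilt 0.0 j6 1.42 open 0.999 F [ 0.   0.  -0.2]
tool rz (rad) = -0.0018  shift after turn mm [-374.4 -217.   142.3]  shift now [-374.8 -216.3  142.3]
tilt fix rx,ry [-0.  0. -0.]
```

```bash
python3 -m pendant '[[[0,0,0,-31,-18,10,1],[0,0,0,-31,-18,10,1],[0,0,0,-31,-18,10,1],[0,0,0,-31,-18,12,1],[0,0,0,-31,-18,12,1],[0,0,0,-31,-18,12,1],[0,0,0,-31,-18,12,1],[0,0,0,-31,-18,12,1],[0,0,0,-31,-18,12,1],[0,0,0,-31,-18,12,1],[0,0,0,-31,-18,12,1],[0,0,0,-31,-18,12,1],[0,0,0,0,0,0,1]]]'; python3 plan.py .4634 .145 .014 68
python3 - <<'E'
from h import *
T,o=tcp(); im=robot.snapshot('wrist'); cv2.imwrite('pics/w1.png',im[:,:,::-1]); print(np.round(topx('wrist',[[.4634,.145,.022],[.4634,.145,0]],T)))
E
```

```text
clock: 1.98
tcp_pos: [0.4733, 0.134, 0.099]
orientation: [0.003, 0.188, 0.982, 0.003]
ft_force: [-1.1, 0.8, -1.0]
opening: 0.995
t 1.98 tcp [0.4733 0.134  0.099 ] jawyaw 68.3 tilt 0.51 j6 0.49 open 0.995 F [-1.1  0.8 -1. ]
tool rz (rad) = 0.0052  shift after turn mm [13.4  6.5 85. ]  shift now [13.7  5.9 85. ]
tilt fix rx,ry [0.0079 0.0042 0.    ]
[[329. 196.]
 [328. 188.]]
```

View pics/w1.png

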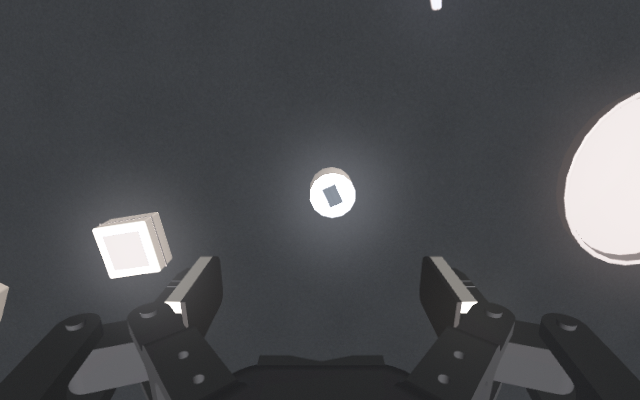

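```bash
python3 -m pendant '[[[0,0,0.005,7,4,8,1],[0.004,0.004,0,6,2,15,1],[0.004,0,0,0,0,20,1],[0,0,0,0,0,18,1],[0,0,0,0,0,8,1],[0,0,0,0,0,4,1],[0,0,0,0,0,0,1]]]'; python3 plan.py .4634 .145 .014 68
```

```text
clock: 2.62
tcp_pos: [0.4615, 0.1488, 0.0263]
orientation: [0.001, 0.191, 0.982, 0.001]
ft_force: [-0.7, 1.3, -0.5]
opening: 0.998
t 2.62 tcp [0.4615 0.1488 0.0263] jawyaw 68.0 tilt 0.13 j6 0.53 open 0.998 F [-0.7  1.3 -0.5]
tool rz (rad) = -0.0001  shift after turn mm [-3.2 -2.8 12.3]  shift now [-3.2 -2.9 12.3]
tilt fix rx,ry [ 0.0021  0.001  -0.    ]
```

```bash
python3 -m pendant '[[[0,0,0,-2,-2,6,1],[0,0,0,-1,-1,4,1],[0,0,0,0,0,2,1],[0,0,0,0,0,0,1],[0,0,0,0,0,0,-1],[0,0,0,0,0,0,-1],[0,0,0,0,0,0,-1],[0,0,0,0,0,0,-1],[0,0,0,0,0,0,-1],[0,0,0,0,0,0,-1],[0,0,0,0,0,0,-1],[0,0,0,0,0,0,-1]]]'; python3 plan.py .517 .366 .1 68
```

```text
clock: 3.62
tcp_pos: [0.4653, 0.1451, 0.0168]
orientation: [0.003, 0.191, 0.982, 0.002]
ft_force: [0.8, -0.3, -0.2]
opening: 0.322
t 3.62 tcp [0.4653 0.1451 0.0168] jawyaw 68.0 tilt 0.42 j6 0.52 open 0.322 F [ 0.8 -0.3 -0.2]
tool rz (rad) = 0.0002  shift after turn mm [ 34.8 224.2 -83.2]  shift now [ 34.3 224.6 -82.3]
tilt fix rx,ry [0.0047 0.0055 0.    ]
```

```bash
python3 -m pendant '[[[0.002,0.002,0,0,0,-10,-1],[0.002,0.002,0,0,0,-20,-1],[0,0,0,2,14,-20,-1],[0,0,0,5,30,-10,-1],[0,0,0,5,30,0,-1],[0,0,0,5,30,0,-1],[0,0,0,5,30,0,-1],[0,0,0,5,30,0,-1],[0,0,0,4,26,0,-1],[0,0,0,2,14,0,-1],[0,0,0,1,6,0,-1],[0,0,0,0,0,0,-1]]]'; python3 plan.py .517 .366 .022 68
```

```text
clock: 4.62
tcp_pos: [0.513, 0.3623, 0.0788]
orientation: [-0.0, 0.192, 0.981, 0.0]
ft_force: [-0.7, 0.1, -0.7]
opening: 0.322
t 4.62 tcp [0.513  0.3623 0.0788] jawyaw 67.9 tilt 0.03 j6 0.87 open 0.322 F [-0.7  0.1 -0.7]
tool rz (rad) = -0.0025  shift after turn mm [-2.3  4.9 56.8]  shift now [-2.3  4.9 56.8]
tilt fix rx,ry [ 0.0004 -0.0003  0.    ]
```

```bash
python3 -m pendant '[[[0,0,0,-1,2,10,-1],[0,0,0,-1,2,15,-1],[0,0,0,0,0,14,-1],[0,0,0,0,0,8,-1],[0,0,0,0,0,4,-1],[0,0,0,0,0,2,-1],[0,0,0,0,0,0,-1],[0,0,0,0,0,0,-1]]]'; python3 plan.py .517 .366 .0208 68
```

```text
clock: 5.28
tcp_pos: [0.5158, 0.3593, 0.0216]
orientation: [-0.001, 0.194, 0.981, -0.001]
ft_force: [1.1, -0.1, -0.0]
opening: 0.327
t 5.28 tcp [0.5158 0.3593 0.0216] jawyaw 67.6 tilt 0.14 j6 0.87 open 0.327 F [ 1.1 -0.1 -0. ]
tool rz (rad) = -0.007  shift after turn mm [1.4 6.7 0.8]  shift now [1.4 6.7 0.8]
tilt fix rx,ry [-0.0021 -0.0013  0.    ]
```

```bash
python3 -m pendant '[[[0,0,0,0,0,1,-1],[0,0,0,0,0,0.5,-1],[0,0,0,0,0,0,0.1],[0,0,0,0,0,0,0.1],[0,0,0,0,0,0,0.1],[0,0,0,0,0,0,0.1],[0,0,0,0,0,0,0.1],[0,0,0,0,0,-8,0.1],[0,0,0,0,0,-20,0.1],[0,0,0,0,0,-30,0.5],[0,0,0,0,0,-20,1],[0,0,0,0,0,0,1]]]'; python3 plan.py .644 .183 .08 68
python3 - <<'E'
from h import *
T,o=tcp(); im=robot.snapshot('wrist'); cv2.imwrite('pics/w2.png',im[:,:,::-1])
E
```

```text
clock: 6.28
tcp_pos: [0.5158, 0.3594, 0.1043]
orientation: [-0.001, 0.194, 0.981, -0.001]
ft_force: [0.8, 0.5, 0.2]
opening: 0.942
t 6.28 tcp [0.5158 0.3594 0.1043] jawyaw 67.6 tilt 0.1 j6 0.87 open 0.942 F [0.8 0.5 0.2]
tool rz (rad) = -0.0067  shift after turn mm [-185.  -115.5   24.3]  shift now [-185.8 -114.2   24.3]
tilt fix rx,ry [-0.0016 -0.0008 -0.    ]
```

View pics/w2.png

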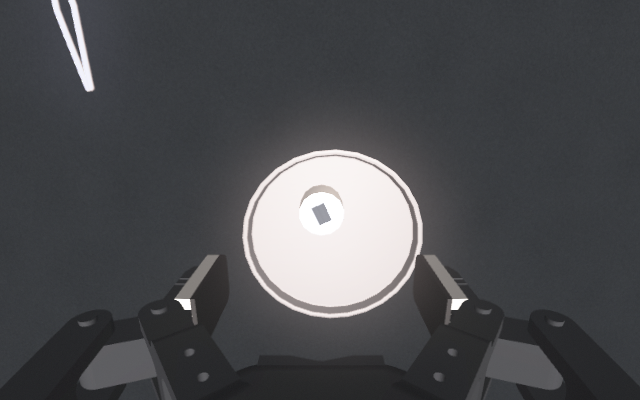

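```bash
python3 -m pendant '[[[0,0,0,-20,-12,0,1],[0,0,0,-31,-19,2,1],[0,0,0,-31,-19,5,1],[0,0,0,-31,-19,5,1],[0,0,0,-28,-18,5,1],[0,0,0,-20,-12,5,1],[0,0,0,-10,-6,0,1],[0,0,0,-4,-2,0,1],[0,0,0,0,0,0,1]]]'; python3 plan.py .644 .183 .014 68
python3 - <<'E'
from h import *
T,o=tcp(); im=robot.snapshot('wrist'); cv2.imwrite('pics/w3.png',im[:,:,::-1]); print(np.round(topx('wrist',[[.644,.183,.022],[.644,.183,0]],T)))
E
```

```text
clock: 7.08
tcp_pos: [0.6389, 0.1874, 0.076]
orientation: [-0.003, 0.192, 0.981, -0.001]
ft_force: [-0.4, -0.9, 0.5]
opening: 1.001
t 7.08 tcp [0.6389 0.1874 0.076 ] jawyaw 67.8 tilt 0.38 j6 0.55 open 1.001 F [-0.4 -0.9  0.5]
tool rz (rad) = -0.0031  shift after turn mm [-6.3 -2.2 62. ]  shift now [-6.7 -1.9 62. ]
tilt fix rx,ry [-0.0039 -0.0054 -0.    ]
[[316. 239.]
 [317. 226.]]
```

View pics/w3.png

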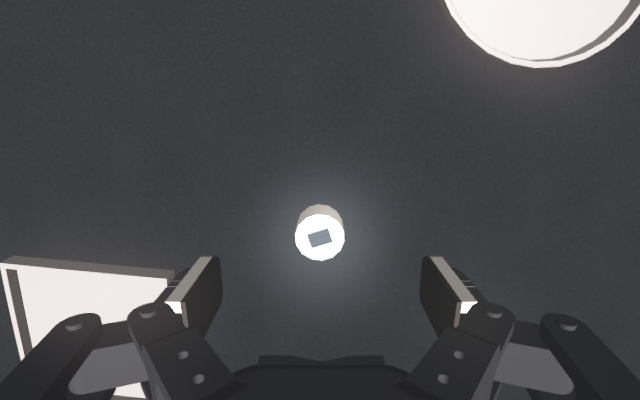

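```bash
python3 -m pendant '[[[-0.002,-0.003,0,-4,-1,10,1],[-0.002,-0.002,0,-2,-1,15,1],[0,0,0,0,0,15,1],[0,0,0,0,0,10,1],[0,0,0,0,0,6,1],[0,0,0,0,0,4,1],[0,0,0,0,0,1,1],[0,0,0,0,0,0,1]]]'; python3 plan.py .644 .183 .015 68
```

```text
clock: 7.8
tcp_pos: [0.6402, 0.1909, 0.0117]
orientation: [0.0, 0.188, 0.982, 0.001]
ft_force: [-0.6, 0.4, -0.1]
opening: 1.002
t 7.8 tcp [0.6402 0.1909 0.0117] jawyaw 68.4 tilt 0.12 j6 0.55 open 1.002 F [-0.6  0.4 -0.1]
tool rz (rad) = 0.0062  shift after turn mm [-6.5 -5.9 -3.3]  shift now [-6.5 -6.  -3.3]
tilt fix rx,ry [ 0.002   0.0005 -0.    ]
```

```bash
python3 -m pendant '[[[0,0,0,-4,-4,-2,1],[0,0,0,-2,-2,-1,1],[0,0,0,0,0,0,1],[0,0,0,0,0,0,-1],[0,0,0,0,0,0,-1],[0,0,0,0,0,0,-1],[0,0,0,0,0,0,-1],[0,0,0,0,0,0,-1],[0,0,0,0,0,0,-1],[0,0,0,0,0,0,-1],[0,0,0,0,0,0,-1]]]'; python3 plan.py .563 .350 .08 68
```

```text
clock: 8.72
tcp_pos: [0.6455, 0.1824, 0.018]
orientation: [0.003, 0.188, 0.982, 0.002]
ft_force: [-0.0, -0.6, 1.4]
opening: 0.326
t 8.72 tcp [0.6455 0.1824 0.018 ] jawyaw 68.3 tilt 0.35 j6 0.53 open 0.326 F [-0.  -0.6  1.4]
tool rz (rad) = 0.0059  shift after turn mm [139.3 124.5 -62. ]  shift now [138.3 125.6 -62.1]
tilt fix rx,ry [0.0042 0.0044 0.    ]
```

```bash
python3 -m pendant '[[[0.002,0.002,0,0,0,-10,-1],[0.002,0.002,0,0,0,-20,-1],[0,0,0,10,9,-20,-1],[0,0,0,24,22,-10,-1],[0,0,0,24,22,0,-1],[0,0,0,24,22,0,-1],[0,0,0,22,20,0,-1],[0,0,0,18,16,0,-1],[0,0,0,10,9,0,-1],[0,0,0,4,4,0,-1],[0,0,0,0,0,0,-1],[0,0,0,0,0,0,-1]]]'; python3 plan.py .563 .35 .022 68
```

```text
clock: 9.72
tcp_pos: [0.5618, 0.3531, 0.0792]
orientation: [-0.001, 0.189, 0.982, -0.0]
ft_force: [-0.1, -0.4, -0.4]
opening: 0.32
t 9.72 tcp [0.5618 0.3531 0.0792] jawyaw 68.2 tilt 0.1 j6 0.82 open 0.32 F [-0.1 -0.4 -0.4]
tool rz (rad) = 0.0032  shift after turn mm [-2.2 -2.4 57.2]  shift now [-2.3 -2.3 57.2]
tilt fix rx,ry [-0.0011 -0.0014 -0.    ]
```

```bash
python3 -m pendant '[[[0,0,0,-1,-1,10,-1],[0,0,0,-1,-1,15,-1],[0,0,0,0,0,12,-1],[0,0,0,0,0,8,-1],[0,0,0,0,0,4,-1],[0,0,0,0,0,2,-1],[0,0,0,0,0,0,-1],[0,0,0,0,0,0,-1]]]'; python3 plan.py .563 .35 .022 68
```

```text
clock: 10.38
tcp_pos: [0.5671, 0.3428, 0.0231]
orientation: [-0.001, 0.193, 0.981, -0.001]
ft_force: [-0.5, 0.8, -0.0]
opening: 0.318
t 10.38 tcp [0.5671 0.3428 0.0231] jawyaw 67.7 tilt 0.15 j6 0.81 open 0.318 F [-0.5  0.8 -0. ]
tool rz (rad) = -0.0053  shift after turn mm [6.5 5.2 1.1]  shift now [6.5 5.1 1.1]
tilt fix rx,ry [-0.0025 -0.0009 -0.    ]
```

```bash
python3 -m pendant '[[[0,0,0,3,3,0,-1],[0,0,0,2,1,0.5,-1],[0,0,0,0,0,0.5,-1],[0,0,0,0,0,0.5,-1],[0,0,0,0,0,0,0.1],[0,0,0,0,0,0,0.1],[0,0,0,0,0,0,0.1],[0,0,0,0,0,0,0.1],[0,0,0,0,0,0,0.1],[0,0,0,0,0,-8,0.1],[0,0,0,0,0,-20,0.1],[0,0,0,0,0,-30,0.5],[0,0,0,0,0,-20,1],[0,0,0,0,0,0,1]]]'; python3 plan.py .448 .0004 .08 74
python3 - <<'E'
from h import *
T,o=tcp(); im=robot.snapshot('wrist'); cv2.imwrite('pics/w4.png',im[:,:,::-1])
E
```

```text
clock: 11.55
tcp_pos: [0.5636, 0.3493, 0.1057]
orientation: [-0.0, 0.193, 0.981, -0.001]
ft_force: [0.2, 0.2, 0.5]
opening: 0.945
t 11.55 tcp [0.5636 0.3493 0.1057] jawyaw 67.7 tilt 0.12 j6 0.82 open 0.945 F [0.2 0.2 0.5]
tool rz (rad) = -0.1094  shift after turn mm [  15.  -367.2   25.7]  shift now [ -25.3 -366.6   26.4]
tilt fix rx,ry [-0.0019 -0.0005  0.    ]
```

View pics/w4.png

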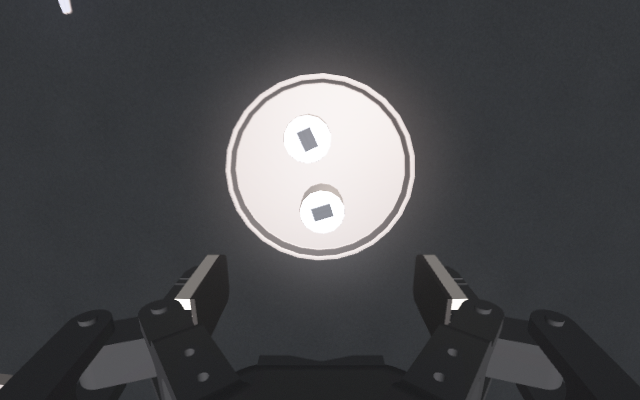

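```bash
python3 -m pendant '[[[0,0,-0.055,0,0,0,1],[0,0,-0.05,0,-15,0,1],[0,0,0,1,-30,2,1],[0,0,0,1,-38,3,1],[0,0,0,1,-38,3,1],[0,0,0,2,-38,3,1],[0,0,0,2,-38,3,1],[0,0,0,2,-38,3,1],[0,0,0,2,-38,3,1],[0,0,0,1,-38,3,1],[0,0,0,1,-30,0,1],[0,0,0,1,-16,0,1],[0,0,0,0,-6,0,1],[0,0,0,0,0,0,1],[0,0,0,0,0,0,1]]]'; python3 plan.py .448 .0004 .015 74
python3 - <<'E'
from fit import *
T,o=tcp(); im=robot.snapshot('wrist')[:,:,::-1].copy(); cv2.imwrite('pics/w5.png',im)
print(fit([('wrist',im,T)],(.448,0),(.038,.038,.022),thr=130))
E
```

```text
clock: 12.85
tcp_pos: [0.4383, -0.0083, 0.0736]
orientation: [-0.004, 0.138, 0.99, -0.001]
ft_force: [-0.3, 0.6, 0.0]
opening: 1.0
t 12.85 tcp [ 0.4383 -0.0083  0.0736] jawyaw 74.1 tilt 0.51 j6 0.07 open 1.0 F [-0.3  0.6  0. ]
tool rz (rad) = 0.0025  shift after turn mm [-7.  11.  58.6]  shift now [-7.5 11.2 58.5]
tilt fix rx,ry [-0.0034 -0.0083  0.    ]
(array([0.4522, 0.0047]), -53.6, array([0.395]))
```

View pics/w5.png

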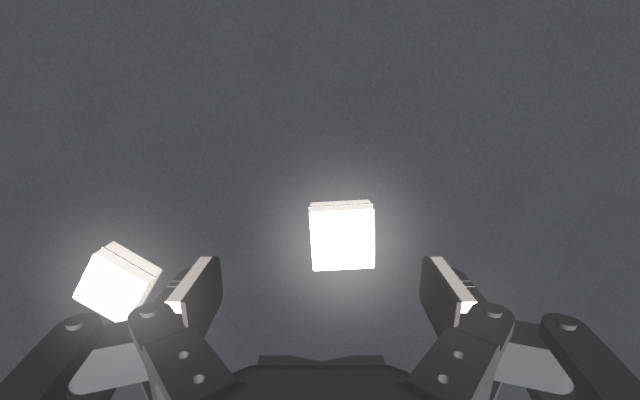

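```bash
python3 -m pendant '[[[-0.002,-0.004,0,-5,7,8,1],[-0.002,-0.004,0,-2,4,10,1],[0,0,0,0,0,12,1],[0,0,0,0,0,10,1],[0,0,0,0,0,5,1],[0,0,0,0,0,0,1],[0,0,0,0,0,0,1]]]'; python3 plan.py .448 .0004 .015 74
```

```text
clock: 13.48
tcp_pos: [0.453, 0.009, 0.024]
orientation: [0.001, 0.133, 0.991, 0.001]
ft_force: [0.2, 0.0, -0.5]
opening: 1.001
t 13.48 tcp [0.453 0.009 0.024] jawyaw 74.7 tilt 0.22 j6 0.1 open 1.001 F [ 0.2  0.  -0.5]
tool rz (rad) = 0.0122  shift after turn mm [ 2.4 -9.6  9. ]  shift now [ 2.6 -9.6  8.9]
tilt fix rx,ry [0.003  0.0024 0.    ]
```

```bash
python3 -m pendant '[[[0,0,0.008,1,-5,0,1],[0,0,0,0,-1,2,1],[0,0,0,0,0,3,1],[0,0,0,0,0,1,1],[0,0,0,0,0,0,1]]]'; python3 plan.py .448 .0004 .015 74
```

```text
clock: 13.9
tcp_pos: [0.4514, 0.0034, 0.0185]
orientation: [0.003, 0.137, 0.991, 0.001]
ft_force: [-0.1, 0.5, 0.9]
opening: 0.999
t 13.9 tcp [0.4514 0.0034 0.0185] jawyaw 74.2 tilt 0.33 j6 0.1 open 0.999 F [-0.1  0.5  0.9]
tool rz (rad) = 0.0041  shift after turn mm [ 2.4 -3.9  3.5]  shift now [ 2.5 -3.9  3.5]
tilt fix rx,ry [ 0.0034  0.0047 -0.    ]
```

```bash
python3 -m pendant '[[[0.002,0.002,0,2,-3,2,1],[0,0,0,0,0,1,1],[0,0,0,0,0,0,1],[0,0,0,0,0,0,-1],[0,0,0,0,0,0,-1],[0,0,0,0,0,0,-1],[0,0,0,0,0,0,-1],[0,0,0,0,0,0,-1],[0,0,0,0,0,0,-1],[0,0,0,0,0,0,-1],[0,0,0,0,0,0,-1]]]'; python3 plan.py .682 -.013 .08 63
```

```text
clock: 14.82
tcp_pos: [0.4487, 0.0006, 0.0162]
orientation: [0.002, 0.137, 0.991, 0.0]
ft_force: [0.3, 0.2, -0.3]
opening: 0.426
t 14.82 tcp [0.4487 0.0006 0.0162] jawyaw 74.2 tilt 0.23 j6 0.09 open 0.426 F [ 0.3  0.2 -0.3]
tool rz (rad) = 0.1956  shift after turn mm [-214.    93.8  -63.8]  shift now [-228.4   50.5  -62.9]
tilt fix rx,ry [ 0.0011  0.0039 -0.    ]
```

```bash
python3 -m pendant '[[[0,0.004,0,0,0,-10,-1],[0,0,0.05,0,0,-20,-1],[0,0,0.1,0,0,-20,-1],[0,0,0.045,-12,5,-8,-1],[0,0,0,-29,13,0,-1],[0,0,0,-30,13,0,-1],[0,0,0,-30,13,0,-1],[0,0,0,-30,13,0,-1],[0,0,0,-30,13,0,-1],[0,0,0,-24,11,0,-1],[0,0,0,-14,6,0,-1],[0,0,0,-5,2,0,-1],[0,0,0,0,0,0,-1],[0,0,0,0,0,0,-1]]]'; python3 plan.py .682 -.013 .022 63
python3 - <<'E'
from h import *
T,o=tcp(); im=robot.snapshot('wrist'); cv2.imwrite('pics/w6.png',im[:,:,::-1]);
E
```

```text
clock: 15.98
tcp_pos: [0.677, -0.0134, 0.0728]
orientation: [-0.003, 0.238, 0.971, 0.0]
ft_force: [-0.0, 0.5, 0.0]
opening: 0.43
t 15.98 tcp [ 0.677  -0.0134  0.0728] jawyaw 62.5 tilt 0.35 j6 0.34 open 0.43 F [-0.   0.5  0. ]
tool rz (rad) = -0.0093  shift after turn mm [-4.3  2.7 50.8]  shift now [-4.6  2.7 50.8]
tilt fix rx,ry [-0.0005 -0.0061  0.    ]
```

View pics/w6.png

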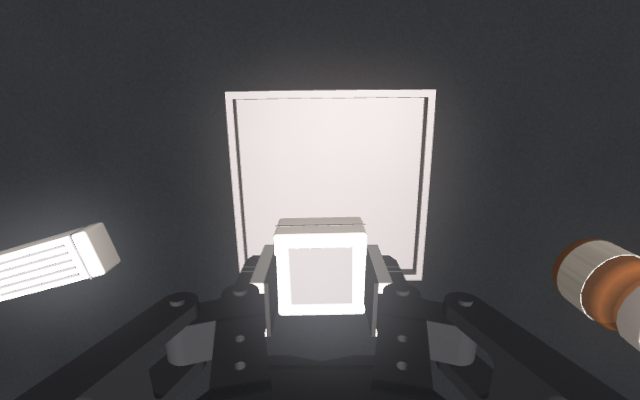

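Run:
```python
from h import *
T,o=tcp(); P=toplane('wrist',[[227,93],[434,91],[423,281]],.012,T)[:,:2]; print(P, (P[0]+P[2])/2, np.linalg.norm(P[0]-P[1]),np.linalg.norm(P[2]-P[1]), np.degrees(np.arctan2(*(P[1]-P[0])[::-1])))
```

```text
[[ 0.58457338 -0.02305995]
 [ 0.63635292  0.07884792]
 [ 0.74132703  0.02798382]] [0.66295021 0.00246193] 0.11430806981993376 0.11664784860063528 63.06480898781348
```

```bash
python3 -m pendant '[[[0,-0.004,-0.006,-2,2,6,-1],[0,0,0,-1,1,10,-1],[0,0,0,0,0,12,-1],[0,0,0,0,0,8,-1],[0,0,0,0,0,4,-1],[0,0,0,0,0,2,-1],[0,0,0,0,0,0,-1],[0,0,0,0,0,0,-1],[0,0,0,0,0,0,-1]]]'; python3 plan.py .682 -.011 .0205 63
```

```text
clock: 16.78
tcp_pos: [0.6767, -0.0112, 0.0279]
orientation: [-0.002, 0.235, 0.972, -0.0]
ft_force: [-0.1, 0.1, -0.4]
opening: 0.427
t 16.78 tcp [ 0.6767 -0.0112  0.0279] jawyaw 62.9 tilt 0.19 j6 0.34 open 0.427 F [-0.1  0.1 -0.4]
tool rz (rad) = -0.0023  shift after turn mm [-4.6  2.6  7.4]  shift now [-4.7  2.7  7.4]
tilt fix rx,ry [-0.001  -0.0032  0.    ]
```

```bash
python3 -m pendant '[[[0,-0.002,0,-3,1,2,-1],[0,0,0,-2,1,2,-1],[0,0,0,0,0,2,-1],[0,0,0,0,0,0.5,-1],[0,0,0,0,0,0,-1],[0,0,0,0,0,0,-1]]]'; python3 plan.py .682 -.011 .0202 63
```

```text
clock: 17.28
tcp_pos: [0.6836, -0.012, 0.0219]
orientation: [0.001, 0.235, 0.972, -0.0]
ft_force: [0.7, 0.4, -0.9]
opening: 0.429
t 17.28 tcp [ 0.6836 -0.012   0.0219] jawyaw 62.9 tilt 0.07 j6 0.34 open 0.429 F [ 0.7  0.4 -0.9]
tool rz (rad) = -0.0024  shift after turn mm [1.9 0.2 1.7]  shift now [1.9 0.2 1.7]
tilt fix rx,ry [-0.0003  0.0011  0.    ]
```

```bash
python3 -m pendant '[[[0,0,0,0,0,1,-1],[0,0,0,0,0,1,-1],[0,0,0,0,0,0.5,-1],[0,0,0,0,0,0,-1],[0,0,0,0,0,0,0.35],[0,0,0,0,0,0,0.35],[0,0,0,0,0,0,0.35],[0,0,0,0,0,0,0.35],[0,0,0,0,0,0,0.35],[0,0,0,0,0,-8,0.35],[0,0,0,0,0,-20,0.35],[0,0,0,0,0,-30,0.5],[0,0,0,0,0,-15,1],[0,0,0,0,0,0,1],[0,0,0,0,0,0,1]]]'; python3 plan.py .441 -.1495 .08 35
python3 - <<'E'
from h import *
T,o=tcp(); im=robot.snapshot('wrist'); cv2.imwrite('pics/w7.png',im[:,:,::-1])
E
```

```text
clock: 18.53
tcp_pos: [0.6828, -0.0118, 0.0974]
orientation: [0.0, 0.235, 0.972, -0.0]
ft_force: [0.5, -0.0, 0.1]
opening: 0.999
t 18.53 tcp [ 0.6828 -0.0118  0.0974] jawyaw 62.9 tilt 0.04 j6 0.34 open 0.999 F [ 0.5 -0.   0.1]
tool rz (rad) = 0.4863  shift after turn mm [  25.9 -277.    17.4]  shift now [ 152.4 -232.8   17.4]
tilt fix rx,ry [-0.0005  0.0004 -0.    ]
```

View pics/w7.png

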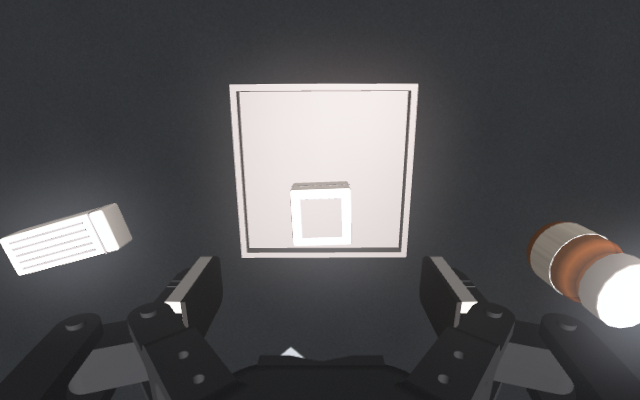

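```bash
python3 -m pendant '[[[0,0,0.06,0,0,0,1],[0,0,0.11,0,0,0,1],[0,0,0.11,0,0,0,1],[0,0,0.11,0,0,0,1],[0,0,0.06,2,-15,0,1],[0,0,0,3,-30,2,1],[0,0,0,3,-36,4,1],[0,0,0,3,-36,4,1],[0,0,0,3,-36,4,1],[0,0,0,3,-36,3,1],[0,0,0,3,-34,0,1],[0,0,0,2,-24,0,1],[0,0,0,1,-10,0,1],[0,0,0,0,-4,0,1],[0,0,0,0,0,0,1],[0,0,0,0,0,0,1]]]'; python3 plan.py .441 -.1495 .015 35
python3 - <<'E'
from h import *
T,o=tcp(); im=robot.snapshot('wrist')[:,:,::-1].copy(); cv2.imwrite('pics/w8.png',im); print(topx('wrist',[[.441,-.1495,.022]],T))
E
```

```text
clock: 19.92
tcp_pos: [0.4421, -0.1474, 0.0658]
orientation: [-0.009, 0.455, 0.89, -0.001]
ft_force: [0.4, -0.0, 0.1]
opening: 1.001
t 19.92 tcp [ 0.4421 -0.1474  0.0658] jawyaw 35.8 tilt 1.03 j6 0.45 open 1.001 F [ 0.4 -0.   0.1]
tool rz (rad) = 0.0148  shift after turn mm [-1.1 -2.1 50.8]  shift now [-1.8 -1.5 50.8]
tilt fix rx,ry [-0.0106 -0.0146  0.    ]
[[316.85986003 238.30116964]]
```

View pics/w8.png

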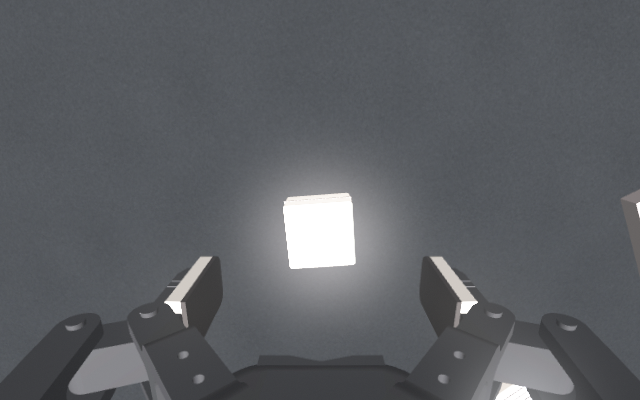

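```bash
python3 -m pendant '[[[-0.005,-0.008,-0.03,0,0,6,1],[-0.005,-0.006,-0.01,0,0,10,1],[0,0,0,0,0,10,1],[0,0,0,0,0,8,1],[0,0,0,0,0,5,1],[0,0,0,0,0,0,1],[0,0,0,0,0,0,1]]]'; python3 plan.py .441 -.1495 .015 37
```

```text
clock: 20.55
tcp_pos: [0.449, -0.145, 0.0246]
orientation: [0.001, 0.433, 0.901, 0.001]
ft_force: [0.2, 0.6, 0.3]
opening: 1.001
t 20.55 tcp [ 0.449  -0.145   0.0246] jawyaw 38.7 tilt 0.17 j6 0.41 open 1.001 F [0.2 0.6 0.3]
tool rz (rad) = 0.0289  shift after turn mm [ 1.2 -9.1  9.6]  shift now [ 1.5 -9.1  9.6]
tilt fix rx,ry [ 0.0022  0.0021 -0.    ]
```

```bash
python3 -m pendant '[[[0.001,0,0.015,1,-5,2,1],[0,0,0,0,-2,3,1],[0,0,0,0,0,3,1],[0,0,0,0,0,0,1],[0,0,0,0,0,0,1]]]'; python3 plan.py .441 -.1495 .015 37
```

```text
clock: 20.97
tcp_pos: [0.4431, -0.1492, 0.0168]
orientation: [0.002, 0.441, 0.898, -0.0]
ft_force: [1.1, 0.3, -0.4]
opening: 1.002
t 20.97 tcp [ 0.4431 -0.1492  0.0168] jawyaw 37.7 tilt 0.22 j6 0.41 open 1.002 F [ 1.1  0.3 -0.4]
tool rz (rad) = 0.012  shift after turn mm [ 1.  -1.8  1.8]  shift now [ 1.1 -1.8  1.7]
tilt fix rx,ry [0.0016 0.0034 0.    ]
```

```bash
python3 -m pendant '[[[0.001,0.002,0,0,-1,1,1],[0,0,0,0,0,0,-1],[0,0,0,0,0,0,-1],[0,0,0,0,0,0,-1],[0,0,0,0,0,0,-1],[0,0,0,0,0,0,-1],[0,0,0,0,0,0,-1],[0,0,0,0,0,0,-1],[0,0,0,0,0,0,-1]]]'; python3 plan.py .640 .012 .08 63
```

```text
clock: 21.72
tcp_pos: [0.4427, -0.1502, 0.0167]
orientation: [0.001, 0.441, 0.898, -0.0]
ft_force: [0.6, -0.4, -0.7]
opening: 0.431
t 21.72 tcp [ 0.4427 -0.1502  0.0167] jawyaw 37.7 tilt 0.16 j6 0.41 open 0.431 F [ 0.6 -0.4 -0.7]
tool rz (rad) = -0.4417  shift after turn mm [-102.2  234.1  -63.3]  shift now [  7.5 255.4 -63.1]
tilt fix rx,ry [ 0.001   0.0026 -0.    ]
```

```bash
python3 -m pendant '[[[0,0.002,0,0,0,-10,-1],[0,0,-0.05,0,0,-20,-1],[0,0,-0.11,0,0,-20,-1],[0,0,-0.11,0,0,-10,-1],[0,0,-0.1,0,0,0,-1],[0,0,-0.06,-4,8,0,-1],[0,0,0,-12,27,0,-1],[0,0,0,-14,32,0,-1],[0,0,0,-14,32,0,-1],[0,0,0,-14,32,0,-1],[0,0,0,-14,32,0,-1],[0,0,0,-12,27,0,-1],[0,0,0,-8,18,0,-1],[0,0,0,-3,7,0,-1],[0,0,0,0,0,0,-1],[0,0,0,0,0,0,-1]]]'; python3 plan.py .64 .012 .0207 63
python3 - <<'E'
from h import *
T,o=tcp(); im=robot.snapshot('wrist'); cv2.imwrite('pics/w9.png',im[:,:,::-1]);
E
```

```text
clock: 23.05
tcp_pos: [0.6304, 0.0073, 0.0776]
orientation: [-0.001, 0.229, 0.973, 0.0]
ft_force: [-1.0, -1.1, -0.4]
opening: 0.43
t 23.05 tcp [0.6304 0.0073 0.0776] jawyaw 63.5 tilt 0.09 j6 0.35 open 0.43 F [-1.  -1.1 -0.4]
tool rz (rad) = 0.0082  shift after turn mm [-6.4  8.5 56.9]  shift now [-6.6  8.4 56.8]
tilt fix rx,ry [ 0.0002 -0.0016 -0.    ]
```

View pics/w9.png

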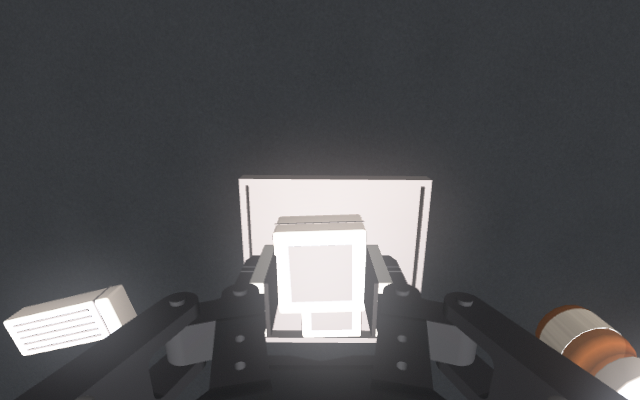

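```bash
python3 -m pendant '[[[0,0,0.004,-2,3,6,-1],[0,0,0,-1,2,10,-1],[0,0,0,0,0,12,-1],[0,0,0,0,0,8,-1],[0,0,0,0,0,4,-1],[0,0,0,0,0,2,-1],[0,0,0,0,0,0,-1],[0,0,0,0,0,0,-1],[0,0,0,0,0,0,-1]]]'; python3 plan.py .640 .012 .0207 63
```

```text
clock: 23.85
tcp_pos: [0.6318, 0.0061, 0.0319]
orientation: [-0.002, 0.235, 0.972, -0.0]
ft_force: [0.4, 0.8, -0.8]
opening: 0.43
t 23.85 tcp [0.6318 0.0061 0.0319] jawyaw 62.8 tilt 0.2 j6 0.35 open 0.43 F [ 0.4  0.8 -0.8]
tool rz (rad) = -0.0027  shift after turn mm [-4.6  9.  11.2]  shift now [-4.6  9.  11.2]
tilt fix rx,ry [-0.0009 -0.0033 -0.    ]
```

```bash
python3 -m pendant '[[[0,-0.002,0,-1,4,1,-1],[0,0,0,-1,3,2,-1],[0,0,0,0,0,3,-1],[0,0,0,0,0,2,-1],[0,0,0,0,0,1,-1],[0,0,0,0,0,0,-1],[0,0,0,0,0,0,-1]]]'; python3 plan.py .640 .012 .0207 63
```

```text
clock: 24.43
tcp_pos: [0.6382, 0.0123, 0.0231]
orientation: [0.0, 0.234, 0.972, -0.0]
ft_force: [0.1, 0.3, -0.6]
opening: 0.432
t 24.43 tcp [0.6382 0.0123 0.0231] jawyaw 62.9 tilt 0.05 j6 0.37 open 0.432 F [ 0.1  0.3 -0.6]
tool rz (rad) = -0.0021  shift after turn mm [-1.7  0.5  2.4]  shift now [-1.7  0.5  2.4]
tilt fix rx,ry [-0.0001  0.0009  0.    ]
```

```bash
python3 -m pendant '[[[0,0,0,0,0,1,-1],[0,0,0,0,0,1,-1],[0,0,0,0,0,1,-1],[0,0,0,0,0,0,-1],[0,0,0,0,0,0,0.35],[0,0,0,0,0,0,0.35],[0,0,0,0,0,0,0.35],[0,0,0,0,0,0,0.35],[0,0,0,0,0,0,0.35],[0,0,0,0,0,-8,0.35],[0,0,0,0,0,-20,0.35],[0,0,0,0,0,-30,0.5],[0,0,0,0,0,-15,1],[0,0,0,0,0,0,1],[0,0,0,0,0,0,1]]]'; python3 plan.py .619 -.185 .08 -11.5
python3 - <<'E'
from h import *
T,o=tcp(); im=robot.snapshot('wrist'); cv2.imwrite('pics/w10.png',im[:,:,::-1])
E
```

```text
clock: 25.68
tcp_pos: [0.6375, 0.0122, 0.0979]
orientation: [0.0, 0.235, 0.972, -0.0]
ft_force: [-0.2, -0.5, -0.7]
opening: 1.003
t 25.68 tcp [0.6375 0.0122 0.0979] jawyaw 62.9 tilt 0.03 j6 0.37 open 1.003 F [-0.2 -0.5 -0.7]
tool rz (rad) = 1.2978  shift after turn mm [-196.9   21.2   17.9]  shift now [ -73.5 -183.9   18. ]
tilt fix rx,ry [-0.0004  0.0002 -0.    ]
```

View pics/w10.png

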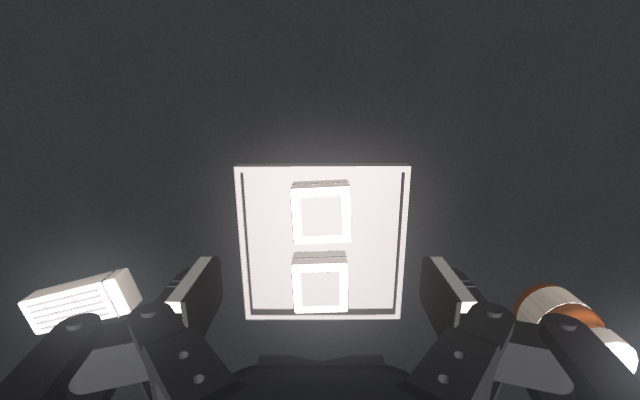

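```bash
python3 -m pendant '[[[0,0,0.06,0,0,0,1],[0,0,0.11,0,0,0,1],[0,0,0.11,0,0,0,1],[0,0,0.11,0,0,0,1],[0,0,0.11,0,0,0,1],[0,0,0.11,0,0,0,1],[0,0,0.11,0,0,0,1],[0,0,0.11,0,0,0,1],[0,0,0.11,0,0,0,1],[0,0,0.11,0,0,0,1],[0,0,0.11,0,0,0,1],[0,0,0.06,0,0,0,1],[0,0,0,0,0,0,1]]]'; python3 plan.py .619 -.185 .08 -11.5
```

```text
clock: 26.82
tcp_pos: [0.6309, 0.0128, 0.0836]
orientation: [-0.007, 0.769, 0.639, -0.007]
ft_force: [0.3, -0.1, 0.1]
opening: 1.0
t 26.82 tcp [0.6309 0.0128 0.0836] jawyaw -10.5 tilt 1.11 j6 1.65 open 1.0 F [ 0.3 -0.1  0.1]
tool rz (rad) = 0.0167  shift after turn mm [-196.2   27.8    3.6]  shift now [-196.6   24.5    3.5]
tilt fix rx,ry [-0.0192  0.0019  0.    ]
```

```bash
python3 -m pendant '[[[-0.008,0,0.008,-12,2,0,1],[-0.008,0,0.005,-30,4,0,1],[0,0,0,-34,4,0,1],[0,0,0,-34,4,0,1],[0,0,0,-34,4,0,1],[0,0,0,-28,3,0,1],[0,0,0,-14,2,0,1],[0,0,0,-6,1,0,1],[0,0,0,0,0,0,1],[0,0,0,0,0,0,1]]]'; python3 plan.py .619 -.185 .014 -11.5;  python3 - <<'E'
from h import *
T,o=tcp(); im=robot.snapshot('wrist'); cv2.imwrite('pics/w11.png',im[:,:,::-1]); print(topx('wrist',[[.619,-.185,.02]],T))
E
```

```text
clock: 27.65
tcp_pos: [0.614, -0.1919, 0.0778]
orientation: [-0.002, 0.767, 0.642, -0.003]
ft_force: [0.5, -0.5, -0.2]
opening: 1.001
t 27.65 tcp [ 0.614  -0.1919  0.0778] jawyaw -10.1 tilt 0.45 j6 1.32 open 1.001 F [ 0.5 -0.5 -0.2]
tool rz (rad) = 0.0247  shift after turn mm [ 7.8  3.5 63.8]  shift now [ 7.8  4.1 63.7]
tilt fix rx,ry [-0.0074  0.0025 -0.    ]
[[327.36172352 214.81775367]]
```

View pics/w11.png

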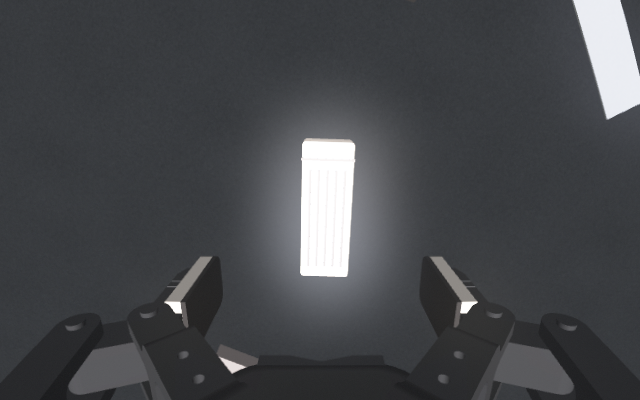

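```bash
python3 -m pendant '[[[-0.004,0.002,0.015,4,2,8,1],[-0.002,0,0.008,2,1,14,1],[0,0,0,0,0,14,1],[0,0,0,0,0,10,1],[0,0,0,0,0,6,1],[0,0,0,0,0,2,1],[0,0,0,0,0,0,1],[0,0,0,0,0,0,1]]]'; python3 plan.py .619 -.185 .014 -11.5
```

```text
clock: 28.37
tcp_pos: [0.6197, -0.1764, 0.0195]
orientation: [-0.0, 0.772, 0.636, 0.0]
ft_force: [0.2, 0.3, 0.2]
opening: 1.001
t 28.37 tcp [ 0.6197 -0.1764  0.0195] jawyaw -11.0 tilt 0.07 j6 1.36 open 1.001 F [0.2 0.3 0.2]
tool rz (rad) = 0.0079  shift after turn mm [-8.6  1.   5.5]  shift now [-8.6  0.9  5.5]
tilt fix rx,ry [-0.     -0.0013 -0.    ]
```

```bash
python3 -m pendant '[[[0,0,0.005,-4,0,2,1],[0,0,0,-2,0,2,1],[0,0,0,0,0,1,1],[0,0,0,0,0,0,1],[0,0,0,0,0,0,-1],[0,0,0,0,0,0,-1],[0,0,0,0,0,0,-1],[0,0,0,0,0,0,-1],[0,0,0,0,0,0,-1],[0,0,0,0,0,0,-1],[0,0,0,0,0,0,-1],[0,0,0,0,0,0,-1]]]'; python3 plan.py .515 -.35 .08 -34
```

```text
clock: 29.37
tcp_pos: [0.6198, -0.1835, 0.0167]
orientation: [0.001, 0.774, 0.633, 0.001]
ft_force: [0.1, 0.3, -0.9]
opening: 0.333
t 29.37 tcp [ 0.6198 -0.1835  0.0167] jawyaw -11.4 tilt 0.24 j6 1.36 open 0.333 F [ 0.1  0.3 -0.9]
tool rz (rad) = 0.3946  shift after turn mm [-196.7    6.2  -63.3]  shift now [-183.9  -69.6  -63.7]
tilt fix rx,ry [ 0.0041 -0.0005 -0.    ]
```

```bash
python3 -m pendant '[[[0.002,0,0,0,0,-10,-1],[0.002,0,0.05,0,0,-20,-1],[0,0,0.1,0,0,-20,-1],[0,0,0.1,0,0,-12,-1],[0,0,0.08,-8,0,0,-1],[0,0,0.04,-20,1,0,-1],[0,0,0,-30,1,0,-1],[0,0,0,-32,1,0,-1],[0,0,0,-32,1,0,-1],[0,0,0,-30,1,0,-1],[0,0,0,-20,0,0,-1],[0,0,0,-10,0,0,-1],[0,0,0,-4,0,0,-1],[0,0,0,0,0,0,-1],[0,0,0,0,0,0,-1]]]'; python3 plan.py .515 -.35 .0207 -34;  python3 - <<'E'
from h import *
T,o=tcp(); im=robot.snapshot('wrist'); cv2.imwrite('pics/w12.png',im[:,:,::-1])
im=robot.snapshot('scene'); cv2.imwrite('pics/s12.png',cv2.resize(im[90:220,180:380,::-1],None,fx=4,fy=4))
E
```

```text
clock: 30.62
tcp_pos: [0.519, -0.3463, 0.0801]
orientation: [-0.001, 0.881, 0.473, -0.0]
ft_force: [1.3, 0.3, -0.4]
opening: 0.331
t 30.62 tcp [ 0.519  -0.3463  0.0801] jawyaw -33.5 tilt 0.15 j6 1.44 open 0.331 F [ 1.3  0.3 -0.4]
tool rz (rad) = 0.0091  shift after turn mm [-5.3 -1.3 59.4]  shift now [-5.3 -1.2 59.4]
tilt fix rx,ry [-0.0026 -0.0008  0.    ]
```

View pics/w12.png

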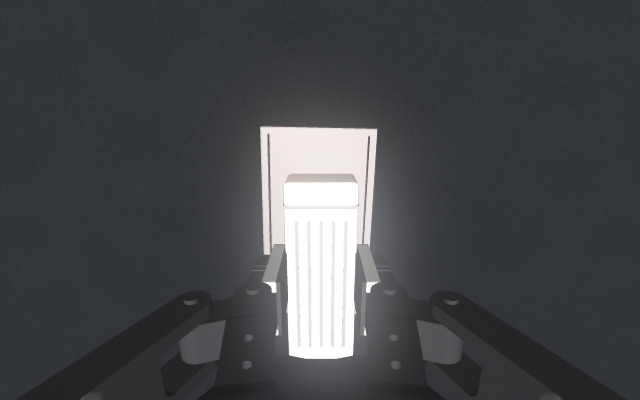

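View pics/s12.png

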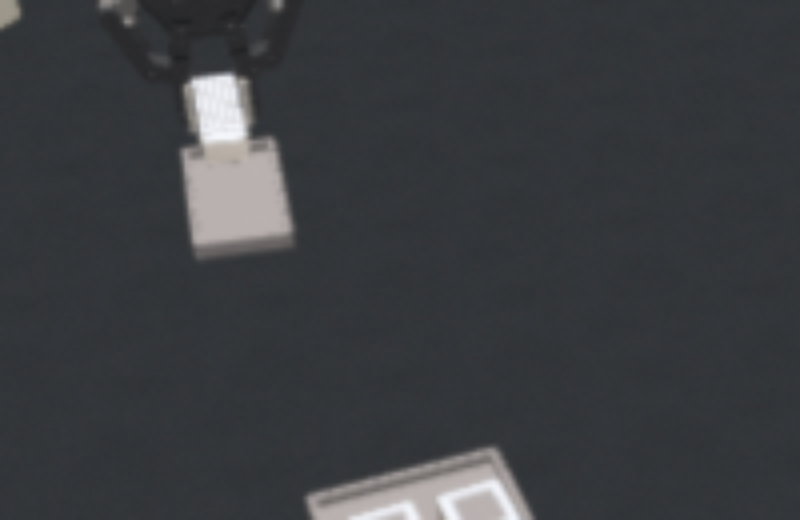

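Run:
```python
from h import *
T,o=tcp(); P=toplane('wrist',[[261,127],[377,129]],.012,T)[:,:2]; d=P[1]-P[0]; L=np.linalg.norm(d); print(P,L,np.degrees(np.arctan2(d[1],d[0])))
n=np.array([d[1],-d[0]])/L; print(P.mean(0)+n*.062,P.mean(0)-n*.062)
```

```text
[[ 0.52207954 -0.27777332]
 [ 0.57807864 -0.31608851]] 0.06785243362280248 -34.380356108544426
[ 0.51506868 -0.34809996] [ 0.5850895  -0.24576187]
```

```bash
python3 -m pendant '[[[0,0,0.005,-2,0,8,-1],[0,0,0,-1,0,12,-1],[0,0,0,0,0,12,-1],[0,0,0,0,0,8,-1],[0,0,0,0,0,5,-1],[0,0,0,0,0,2,-1],[0,0,0,0,0,0,-1],[0,0,0,0,0,0,-1],[0,0,0,0,0,0,-1]]]'; python3 plan.py .515 -.348 .0207 -34.2
```

```text
clock: 31.47
tcp_pos: [0.5204, -0.3442, 0.0294]
orientation: [-0.001, 0.881, 0.474, 0.0]
ft_force: [-0.6, 0.6, -0.1]
opening: 0.331
t 31.47 tcp [ 0.5204 -0.3442  0.0294] jawyaw -33.4 tilt 0.15 j6 1.44 open 0.331 F [-0.6  0.6 -0.1]
tool rz (rad) = 0.0137  shift after turn mm [-6.2 -2.3  8.7]  shift now [-6.2 -2.4  8.7]
tilt fix rx,ry [-0.0022 -0.0012  0.    ]
```

```bash
python3 -m pendant '[[[0,0,0.006,-3,-1,0,-1],[0,0,0.004,-2,-1,2,-1],[0,0,0,0,0,3,-1],[0,0,0,0,0,1,-1],[0,0,0,0,0,0,-1],[0,0,0,0,0,0,-1]]]'; python3 plan.py .515 -.348 .0207 -34.2
```

```text
clock: 31.97
tcp_pos: [0.516, -0.3484, 0.0243]
orientation: [-0.0, 0.883, 0.469, 0.0]
ft_force: [-0.3, -0.5, -0.5]
opening: 0.336
t 31.97 tcp [ 0.516  -0.3484  0.0243] jawyaw -34.1 tilt 0.05 j6 1.44 open 0.336 F [-0.3 -0.5 -0.5]
tool rz (rad) = 0.0021  shift after turn mm [-0.2 -1.   3.6]  shift now [-0.2 -1.   3.6]
tilt fix rx,ry [ 0.0002 -0.0008  0.    ]
```

```bash
python3 -m pendant '[[[0,0,0,0,0,1.5,-1],[0,0,0,0,0,1.5,-1],[0,0,0,0,0,1,-1],[0,0,0,0,0,0.5,-1],[0,0,0,0,0,0,-1]]]'; python3 plan.py .515 -.348 .0207 -34.2
```

```text
clock: 32.38
tcp_pos: [0.5161, -0.3485, 0.0207]
orientation: [0.0, 0.883, 0.469, 0.001]
ft_force: [0.6, -0.6, -0.8]
opening: 0.33
t 32.38 tcp [ 0.5161 -0.3485  0.0207] jawyaw -34.1 tilt 0.08 j6 1.44 open 0.33 F [ 0.6 -0.6 -0.8]
tool rz (rad) = 0.0022  shift after turn mm [-0.2 -1.2 -0. ]  shift now [-0.2 -1.2 -0. ]
tilt fix rx,ry [ 0.0013 -0.0005  0.    ]
```

```bash
python3 -m pendant '[[[0,0,0,0,0,0.5,-1],[0,0,0,0,0,0,-1],[0,0,0,0,0,0,-0.1],[0,0,0,0,0,0,-0.1],[0,0,0,0,0,0,-0.1],[0,0,0,0,0,0,-0.1],[0,0,0,0,0,0,-0.1],[0,0,0,0,0,-8,-0.1],[0,0,0,0,0,-20,-0.1],[0,0,0,0,0,-30,0.5],[0,0,0,0,0,-30,1],[0,0,0,0,0,-30,1],[0,0,0,0,0,-20,1],[0,0,0,0,0,0,1],[0,0,0,0,0,0,1]]]'
python3 - <<'E'
from fit import *
T,o=tcp(); print(o['tcp_pos'],o['ft_force'].round(1))
im=robot.snapshot('wrist'); cv2.imwrite('pics/w13.png',im[:,:,::-1])
for n in ['scene','side']:
    im=robot.snapshot(n)[:,:,::-1].copy(); cv2.imwrite(f'pics/{n}9.png',im)
    c=im[110:330,180:510] if n=='scene' else im[150:350,200:480]
    cv2.imwrite(f'pics/{n}9c.png',cv2.resize(c,None,fx=2.4,fy=2.4,interpolation=cv2.INTER_CUBIC))
    W=campose(n)[2]
    for t in ['mount_a','box_a','mailer','tweezers','jar']:
        for d in robot.tip_of(n,t):
            if d['p']>.3: print(n,t,round(d['p'],2),np.round((W@np.r_[d['centre'],1])[:3],3))
E
```

```text
clock: 33.63
tcp_pos: [0.5151, -0.3475, 0.1671]
orientation: [-0.0, 0.883, 0.469, 0.0]
ft_force: [0.3, 0.7, 0.1]
opening: 1.0
[ 0.51508994 -0.34747975  0.16713277] [0.3 0.7 0.1]
scene mount_a 0.77 [0.513 0.36  0.007]
scene mount_a 0.76 [0.565 0.349 0.003]
scene box_a 0.76 [ 0.683 -0.011  0.003]
scene box_a 0.65 [0.639 0.01  0.003]
scene mailer 0.53 [ 0.515 -0.349  0.007]
scene tweezers 0.7 [ 0.325  0.259 -0.005]
scene tweezers 0.31 [0.793 0.13  0.002]
scene jar 0.78 [0.792 0.127 0.004]
side mount_a 0.74 [0.563 0.348 0.008]
side mount_a 0.54 [0.515 0.358 0.002]
side box_a 0.74 [ 0.682 -0.01   0.003]
side box_a 0.5 [0.635 0.014 0.004]
side mailer 0.54 [ 0.52  -0.346  0.004]
side tweezers 0.56 [ 0.321  0.263 -0.   ]
side jar 0.92 [0.789 0.13  0.003]
```

View pics/w13.png

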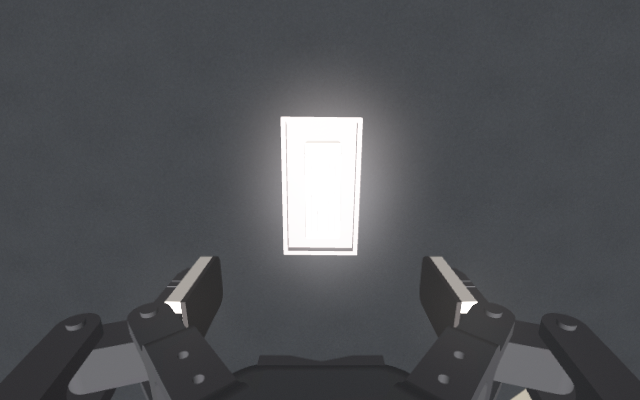

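View pics/scene9c.png

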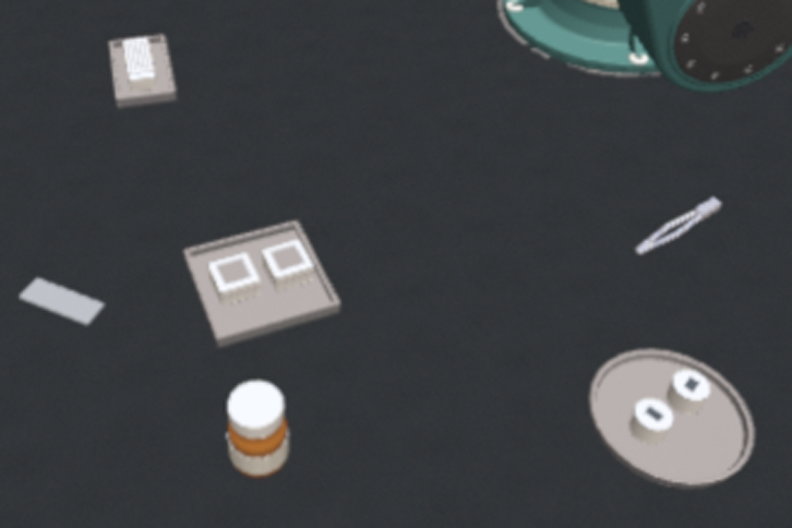

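View pics/side9c.png

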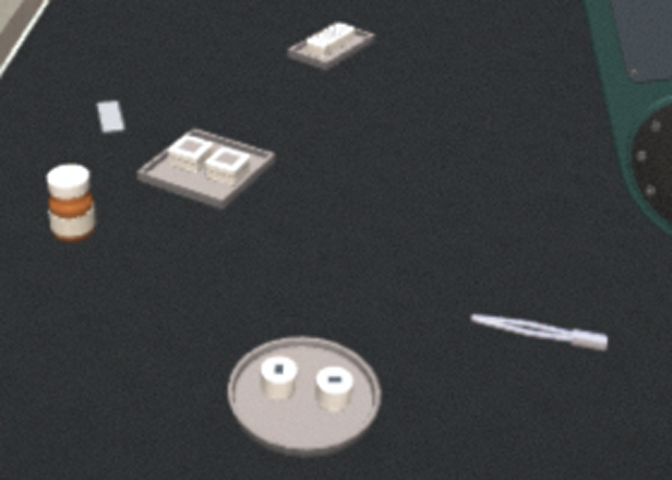

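The pictures show all five specimens flat in their trays. The mounts sit side by side in the dish, the boxes in the square tray (scene crop about (233,275) and (289,262)), and the mailer is centred in the long tray (wrist view about (322,190)). The tweezers and jar haven't moved.

```bash
python3 -c "
from station import robot
print(robot.job_done())"
```

```text
the job is handed in; nothing more can be done
None
```

I put both mounts in the dish, both boxes in the square tray and the mailer in the long tray, setting each one down on the floor before letting go. I handed the job in at about 34 s of the 102 s allowed; it reports no verdict.

**Specimens:** In the last pictures all five are upright and wholly inside their rims, the two of a kind side by side. By the networks:

| Specimen | Distance from its tray's centre | Limit |
|---|---|---|
| Mounts | up to about 27 mm | 48 mm |
| Boxes | about 24 mm along the tray, 3–4 mm across | 40 mm each way |
| Mailer | within about 5 mm | 20 mm each way |

**Heights:** The networks put the undersides at 2–8 mm, against a tray floor at 4 mm. They are only good to about 4 mm, so that alone does not prove contact; the pictures and the height of each release agree with it.

**Tweezers and jar:** Both were found within about 4 mm of where they started, which is the measuring error. The gripper ended open, 167 mm up and clear of everything.

**Disagreements:**
- The arm often ended 5–15 mm away from the commanded shifts, so I corrected its position before most grasps and set-downs.
- One fit of a box's angle from a wrist picture failed because the box was overexposed; I used the scene and side cameras for it instead.
- The networks also gave some false matches, such as the mailer as a box and the jar as tweezers. I rejected these by the pictures.

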